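# Lock the gearbox selector rail with its pin

### The arm

A 6-joint arm with a two-finger parallel gripper is mounted at the origin on the work surface. World frame = base frame: x ahead of the robot, y to its left, z up, the work surface at z = 0. Lengths are in m, angles in rad, forces in N, time in s.
With the tool pointing down it reaches from about 0.275 to 0.875 m from the base axis. Payload 12.5 kg.
Tool frame: the origin (TCP) lies between the finger pads; the fingertips stand tips_ahead ahead of it and the grasp point (between the pads) lies 8 mm behind it (tips_ahead is the distance from the TCP to the fingertips, in m); z points along the fingers, y is the direction in which the jaws open and shut (so a half turn about z gives the same grasp; the last joint's range is limited). The gripper opens to 85 mm and grips with 20 to 120 N. Pads are 22 mm wide; open, the fingers measure 114 mm over their backs; the gripper's body (76 mm by 85 mm) begins 54 mm behind the grasp point. The pads swing forward as they close: fully open they stand 13 mm farther back than shut.
Start: joints at [1.255, 0.351, 1.652, -0, 1.139, -0.085], TCP at [0.126, 0.535, 0.208] pointing down, gripper open.
Joint ranges: [-2.75, 2.75], [-0.79, 2.1], [0.01, 2.65], [-1.57, 4.71], [0.07, 3.14], [-2.87, 2.87]. Speed limits (rad/s): [2.22, 2.22, 2.79, 3.14, 3.14, 3.14].

### API

Orientations are given as a unit quaternion [w, x, y, z].
In Python, from cell import read_state, get_image, finish_job, tips_ahead gives the robot as it stands.
- The arm moves only by the shell command python3 -m jog 'ROWS' [OPENING] [FORCE]. ROWS is JSON, one flat list of numbers, 6 for each row, row after row: the shift along the tool's x, y, z in m, then the turn, a rotation vector about the tool's x, y, z in degrees. In form: [tx, ty, tz, rx, ry, rz, tx, ty, tz, rx, ry, rz, ...]. A call has 1 to 20 rows; each row shifts and turns the commanded pose from where the row before left it, along the tool's axes as they then stand; what a row does not reach is not made up. A row lasts 1/12 s, in which the tool goes at most 41.7 mm and 7.16 degrees, less where a joint would pass 70% of its speed; a pose out of reach is approached as far as the arm can. A call with a gripper value outside its range is refused whole. OPENING is the closure, from 0 (fully open) to 1 (shut), set as the call begins (- or left out, the last holds). The fingers move at their own pace and stop on an object; FORCE is the grip in N (left out, the last holds). Time passes only in rows, so rows that do not move let the fingers close. It gives the time, the measured TCP pose, the force and the opening at its end, in the units of the state.
- read_state(): the state, without advancing time (a new reading comes with each control period).
- get_image(name): name is "scene" or "top" or "wrist"; returns a dict with "color" (400x640x3 uint8, red, green, blue), "vertical_fov" (degrees; the focal length in pixels is half the picture's height over the tangent of half this angle, whatever the lens; pixels are square), "cx", "cy" (the principal point, pixels), "extrinsics" (4x4, takes a point from camera to world coordinates); the wrist camera has in their place "hand_eye" (4x4, takes a point from camera to tool coordinates, whose origin is the TCP and whose axes are the flange's). Camera axes: x right, y up, looking along -z (the intrinsics and any distortion apply to the point x, -y, -z); pixel columns grow to the right and rows downward; lengths in m; the calibration is good to about 2 mm. A picture is of the moment at which its call begins: read the wrist's pose just before it. There is no depth.
- finish_job(): hands the job in, once; it reports no verdict.
The state is a dict: "clock": time; "joints": joint angles; "qvel": joint speeds; "joint_efforts": joint torques, N m; "eef_pos": TCP position; "ee_rot": TCP orientation; "contact_force": force on the tool from outside, world axes, zero at the start; "moment": the same for the moment, N m; "gripper_width": finger opening in m.
Only numpy, scipy, OpenCV 4.12 (cv2) and the standard library are available. Lean on these libraries where they do the work, as an engineer would, in place of code of your own. Each camera call takes 0.05 s, during which the arm holds its last target.

### The job

Take the locking pin out of its wooden stand, put its tip into the long slot in the gearbox's cover plate and feel along the selector rail inside for the hidden socket. When the pin drops into it, push it fully home, collar down on the cover plate, and let go of it. Go gently: never load the gearbox with more than 30 N through the pin or 40 N with the gripper, and leave the jar, the can and the wrench where they are.

Things in the scene. Friction and masses are not known exactly. Their poses are not given: they have to be found in the camera images.
- lock_pin: Steel locking pin upright in the stand, 86 mm long. Origin: centre of the tip's end face; z runs up the pin. From the tip: round shank 8 mm in diameter and 36 mm long, tapered to 5 mm at the tip, round collar 30 mm in diameter and 6 mm thick (36 to 42 mm), square dark grip 20 x 20 mm and 44 mm tall (42 to 86 mm), faces square to x and y. About 0.16 kg.
- pin_tip (a point): The centre of the tip's end face of the locking pin, the same point as the pin's origin.
- stand: Fixed wooden block 60 x 60 x 50 mm tall, with an 11 mm upright hole through its middle; the pin's shank stands in the hole and its collar rests on the block's top. Origin: centre of the underside.
- gearbox: Grey cast gearbox bolted to the bench, 110 mm (x) by 200 mm (y) by 75 mm tall, its top a flat steel cover plate with a slot in the middle, 12 mm wide (x) and 70 mm long (y, from -35 to +35 mm). Flat bolt heads up to 3 mm high near the cover's edges. Origin: centre of the underside. A pin pushed home has its collar on the cover and its tip 39 mm above this origin.
- slot_mid (a point): Centre of the slot at the level of the cover's top face, 75 mm above the gearbox's origin; axes as the gearbox's.
- rail_top (a point): Point under the middle of the slot, 15 mm below the cover's top face, on the level flat top of the stiff black selector rail that closes the slot all along. Somewhere in the rail is one socket, 11 mm along y, 14 mm along x, 26 mm deep, centred across the slot, its centre anywhere within 24 mm of this point along y. A black film without strength hides it from sight.
- jar: Bystander: round clear jar with a steel lid, 68 mm in diameter, 90 mm tall. Origin: centre of the underside.
- can: Bystander: round can, 72 mm in diameter, 110 mm tall. Origin: centre of the underside.
- wrench: Bystander: steel wrench lying flat on the bench, about 180 mm long. Origin: its underside near its middle.
There are look-alikes about, which are no part of the job. Of the things like the lock_pin, leave any that is orange; of the rest the smaller one is meant. What is shaped like the stand but yellow is not meant.

How it is judged:
By the outcome, as a careful person would: the job done as asked, in the order asked, and still so for the second after the job is handed in, with the robot touching nothing.
It also fails if it takes over 61 s, if anything falls off the work surface, if the arm or the gripper's body presses on something with over 40 N, if the wrist force passes 120 N, or if a joint passes its speed limit or range.

## Working session

There is one attempt and no reset: what is moved stays moved. The work goes in short steps, Python scripts to look and compute and a shell command to move; the robot and the scene stay as the last step left them, time stands still between calls to the robot, and variables do not carry over. Pictures are saved under pics/ and viewed, and the job is handed in when it is done.

```bash
ls; mkdir -p pics; python3 - <<'E'
from cell import *
import cv2,numpy as np
s=read_state();print(s);print(tips_ahead)
for n in("scene","top","wrist"):
    g=get_image(n);cv2.imwrite(f"pics/{n}0.png",g["color"][:,:,::-1])
    print(n,{k:v for k,v in g.items() if k!="color"})
E
```

```text
pics
{'clock': 0.0, 'joints': array([ 1.25537242e+00,  3.51242061e-01,  1.65244008e+00, -4.44900897e-05,
        1.13912334e+00, -8.46113172e-02]), 'qvel': array([ 0.00052026, -0.00264385,  0.00138474, -0.00032712,  0.00017337,
        0.00097487]), 'joint_efforts': array([-4.77814101e-04, -5.06101191e+01, -2.91407382e+01, -8.28966949e-05,
        4.54532841e-03, -8.53348837e-06]), 'eef_pos': array([0.12569905, 0.53506005, 0.20794918]), 'ee_rot': array([-1.00690532e-04,  1.15141012e-01,  9.93348971e-01, -5.98338643e-04]), 'contact_force': array([-0.10766899, -0.81306771,  0.13615951]), 'moment': array([0.00101227, 0.06343924, 0.03006175]), 'gripper_width': 0.08522542266721841}
0.011
scene {'vertical_fov': 51.920871150941416, 'cx': 326.1655626158407, 'cy': 199.86994873682661, 'extrinsics': array([[ 0.11326617, -0.50217312,  0.85731729,  1.44387014],
       [ 0.99351091,  0.0662215 , -0.09247045, -0.13686851],
       [-0.01033667,  0.86222785,  0.50641513,  0.6024312 ],
       [ 0.        ,  0.        ,  0.        ,  1.        ]])}
top {'vertical_fov': 54.18489041672829, 'cx': 322.6147896433807, 'cy': 190.63275248619465, 'extrinsics': array([[-0.02131547,  0.99127937, -0.13004174,  0.44026957],
       [-0.99956925, -0.01850551,  0.02277849, -0.03858583],
       [ 0.02017336,  0.13047125,  0.99124683,  1.13903366],
       [ 0.        ,  0.        ,  0.        ,  1.        ]])}
wrist {'vertical_fov': 66.86272107029903, 'cx': 321.6706786580379, 'cy': 203.29004930442974, 'hand_eye': array([[-4.39146720e-04,  9.54518778e-01,  2.98150482e-01,
         7.58144409e-02],
       [ 9.99999875e-01,  3.48175375e-04,  3.58230952e-04,
         4.94387988e-04],
       [ 2.38129515e-04,  2.98150602e-01, -9.54518812e-01,
        -1.63916834e-01],
       [ 0.00000000e+00,  0.00000000e+00,  0.00000000e+00,
         1.00000000e+00]])}
```

View pics/scene0.png

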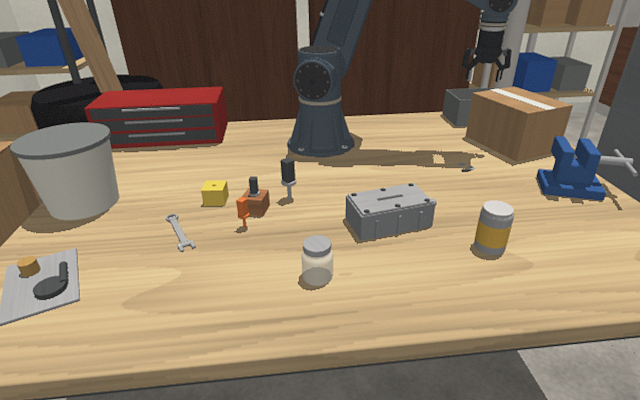

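View pics/top0.png

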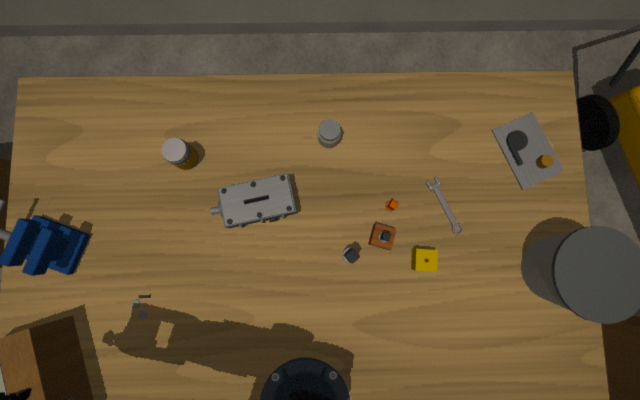

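View pics/wrist0.png

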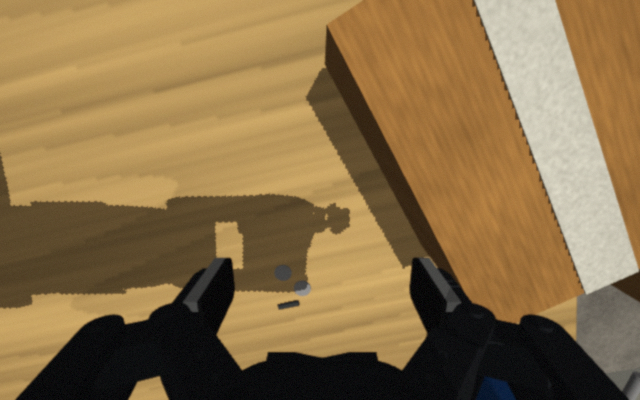

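Scene: dark pin standing in the brown stand (scene 254,188; top 384,237), larger dark pin standing free (288,178; 350,255), and orange pin (242,208; 392,204). The brown stand (256,203) and yellow block (215,193) also look alike. The gearbox is at top (257,200). I choose the dark pin in the brown stand, and a close crop comes next.

```bash
cat > h.py <<'E'
import numpy as np,cv2
from cell import *
from scipy.spatial.transform import Rotation as R
def pose(s):
    q=s["ee_rot"];T=np.eye(4);T[:3,:3]=R.from_quat([q[1],q[2],q[3],q[0]]).as_matrix();T[:3,3]=s["eef_pos"];return T
def shot(n,name=None):
    s=read_state();g=get_image(n)
    g["T"]=g["extrinsics"] if n!="wrist" else pose(s)@g["hand_eye"]
    g["f"]=200/np.tan(np.radians(g["vertical_fov"]/2))
    if name: cv2.imwrite(f"pics/{name}.png",g["color"][:,:,::-1])
    return g
def ray(g,u,v):
    d=np.array([(u-g["cx"])/g["f"],-(v-g["cy"])/g["f"],-1]);return g["T"][:3,3],g["T"][:3,:3]@d
def onz(g,u,v,z):
    o,d=ray(g,u,v);return o+d*(z-o[2])/d[2]
def proj(g,p):
    c=g["T"][:3,:3].T@(np.asarray(p)-g["T"][:3,3]);return g["cx"]+g["f"]*c[0]/-c[2],g["cy"]-g["f"]*c[1]/-c[2]
def tri(g1,a,g2,b):
    o1,d1=ray(g1,*a);o2,d2=ray(g2,*b)
    t=np.linalg.lstsq(np.c_[d1,-d2],o2-o1,rcond=None)[0];p,q=o1+d1*t[0],o2+d2*t[1]
    return (p+q)/2,np.linalg.norm(p-q)
E
python3 - <<'E'
from h import *
t=shot("top");s=shot("scene")
a=cv2.resize(t["color"][180:280,200:450],None,fx=3.2,fy=3.2,interpolation=2)[:,:,::-1]
b=cv2.resize(s["color"][150:245,195:445],None,fx=3.2,fy=3.2,interpolation=2)[:,:,::-1]
cv2.imwrite("pics/crop1.png",a);cv2.imwrite("pics/crop1b.png",b[:600])
print(tri(t,(384,237),s,(254,182)), onz(t,384,237,.1))
print("gear",onz(t,257,200,.075),onz(s,390,197,.075))
print("jar",onz(t,329,132,.09),"can",onz(t,176,151,.11))
E
```

```text
(array([ 0.44985104, -0.22463555,  0.08604617]), np.float64(0.0004376692126269242)) [ 0.4497236  -0.22238937  0.1       ]
gear [0.557436   0.11649562 0.075     ] [0.5579236  0.12298479 0.075     ]
jar [ 0.74088744 -0.08381387  0.09      ] can [0.68930826 0.32704685 0.11      ]
```

View pics/crop1.png

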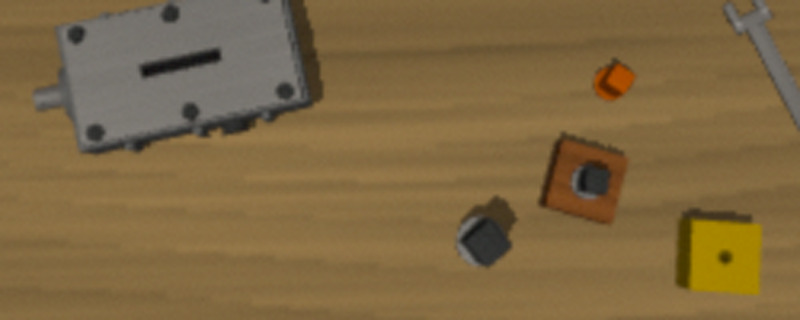

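View pics/crop1b.png

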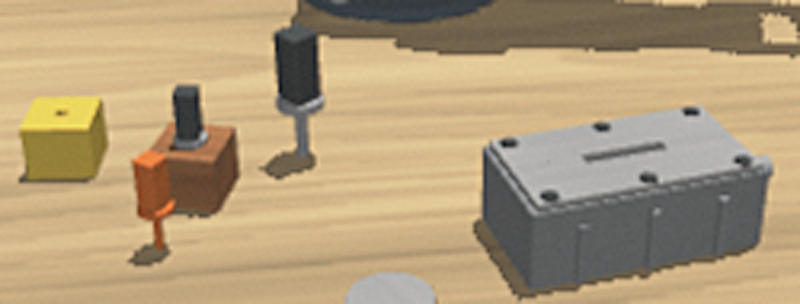

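The crop confirms it: the smaller dark pin is in the brown stand at about (0.45, -0.224). I'm moving to hover there.

```bash
python3 -m jog '[-0.024,-0.033,-0.002,0,0,0,-0.024,-0.033,-0.002,0,0,0,-0.024,-0.033,-0.002,0,0,0,-0.024,-0.033,-0.002,0,0,0,-0.024,-0.033,-0.002,0,0,0,-0.024,-0.033,-0.002,0,0,0,-0.024,-0.033,-0.002,0,0,0,-0.024,-0.033,-0.002,0,0,0,-0.024,-0.033,-0.002,0,0,0,-0.024,-0.033,-0.002,0,0,0,-0.024,-0.033,-0.002,0,0,0,-0.024,-0.033,-0.002,0,0,0,-0.024,-0.033,-0.002,0,0,0,-0.024,-0.033,-0.002,0,0,0,-0.024,-0.033,-0.002,0,0,0,-0.024,-0.033,-0.002,0,0,0,-0.024,-0.033,-0.002,0,0,0,-0.024,-0.033,-0.002,0,0,0,0,0,0,0,0,0,0,0,0,0,0,0]' 0.3
python3 - <<'E'
from h import *
g=shot("wrist","w1"); np.save("w1T.npy",g["T"])
print(proj(g,[.45,-.2246,.086]))
E
```

```text
clock: 1.92
eef_pos: [0.4105, -0.143, 0.2441]
ee_rot: [-0.0, 0.117, 0.993, 0.0]
contact_force: [-0.2, -0.1, -0.2]
gripper_width: 0.0598
(np.float64(259.9905894026836), np.float64(230.54172373198548))
```

View pics/w1.png

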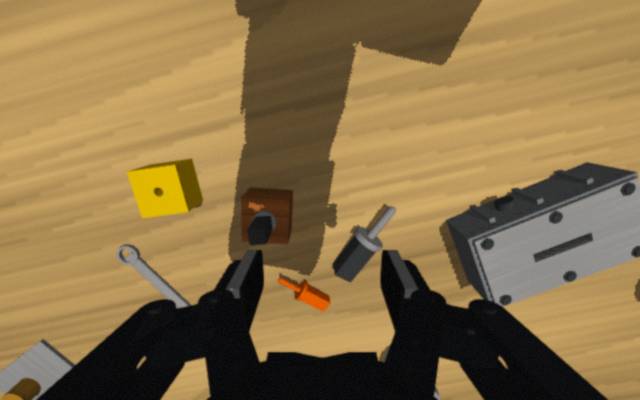

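The pin is at about (261,230) in the wrist view, where predicted. The large pin is at (365,245) and the orange one at (310,295). I'm shifting sideways for the second view.

```bash
python3 -m jog '[0,-0.035,0,0,0,0,0,-0.033,0,0,0,0,0,0,0,0,0,0,0,0,0,0,0,0]' 
python3 - <<'E'
from h import *
g=shot("wrist","w2"); np.save("w2T.npy",g["T"])
a=cv2.imread("pics/w1.png")[170:270,210:310];b=g["color"][170:270,270:370,::-1]
print(proj(g,[.45,-.2246,.086]))
c=np.hstack([cv2.resize(a,(400,400),interpolation=2),cv2.resize(b,(400,400),interpolation=2)])
c=np.clip(c.astype(float)*1.8,0,255).astype(np.uint8)
cv2.imwrite("pics/c2.png",c)
E
```

```text
clock: 2.3
eef_pos: [0.3944, -0.2074, 0.2445]
ee_rot: [-0.0, 0.116, 0.993, 0.0]
contact_force: [0.2, 0.1, 0.2]
gripper_width: 0.06
(np.float64(317.884684290504), np.float64(230.9053417609312))
```

View pics/c2.png

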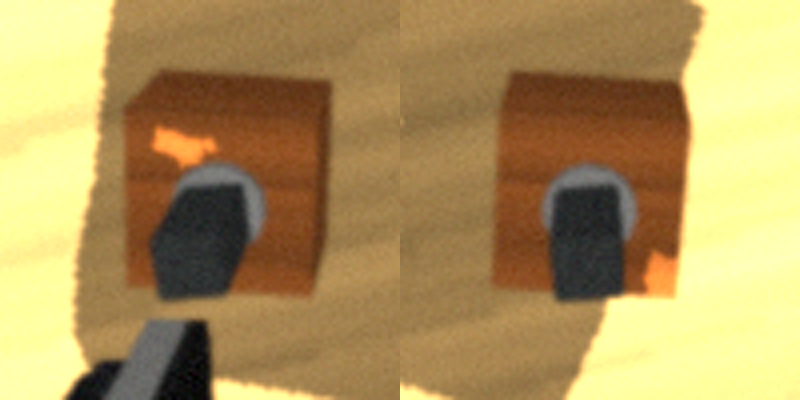

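View pics/w2.png

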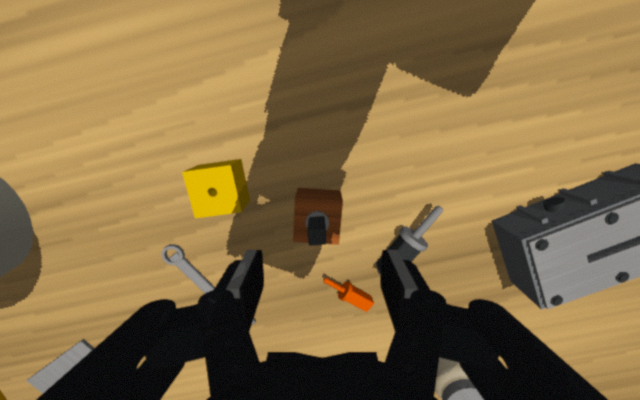

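```bash
python3 - <<'E'
from h import *
g=shot("wrist");g1=dict(g);g1["T"]=np.load("w1T.npy");g["T"]=np.load("w2T.npy")
def P(x,y,u0,v0): return (u0+x/4,v0+y/4)
A=[P(163,300,210,170),P(224,297,210,170)];B=[P(157,299,270,170),P(223,296,270,170)]
for a,b in zip(A,B): print(tri(g1,a,g,b))
print("collar",tri(g1,P(219,210,210,170),g,P(188,210,270,170)))
# stand top corners w2 crop / w1 crop
for a,b in zip([(330,80),(318,296),(126,286)],[(283-0,75),(277,297),(93,288)]): print("stand",tri(g1,P(*a,210,170),g,P(*b,270,170)))
b=[onz(g,*P(*q,270,170),.1)for q in[(157,299),(223,296)]]
print(b,np.degrees(np.arctan2(*(b[1]-b[0])[[1,0]])), np.linalg.norm(b[1]-b[0]))
print(onz(g,*P(188,210,270,170),.056),onz(g1,*P(219,210,210,170),.056))
# stand edges yaw at z=.05
q=[onz(g,*P(x,y,270,170),.05)[:2] for x,y in [(103,75),(283,75),(277,297),(93,288)]]
print(np.round(q,4),np.mean(q,0))
E
```

```text
(array([ 0.46132165, -0.2373098 ,  0.09410767]), np.float64(0.0006523999920351163))
(array([ 0.46180261, -0.21826759,  0.10054613]), np.float64(0.0006848453174895449))
collar (array([ 0.4539298 , -0.22716513,  0.04813919]), np.float64(0.0004070584957354963))
stand (array([ 0.43009551, -0.18843635,  0.0049749 ]), np.float64(0.0022253576425405254))
stand (array([ 0.49397391, -0.2064564 ,  0.03925776]), np.float64(7.424693916570226e-05))
stand (array([ 0.47105417, -0.26257466,  0.05213556]), np.float64(0.0003230285338211848))
[array([ 0.45834398, -0.2363277 ,  0.1       ]), array([ 0.46168405, -0.21823331,  0.1       ])] 79.54142391256283 0.01840008247197851
[ 0.45081727 -0.22629415  0.056     ] [ 0.45158006 -0.22499791  0.056     ]
[[ 0.4042 -0.2418]
 [ 0.4169 -0.1884]
 [ 0.4889 -0.206 ]
 [ 0.4721 -0.2631]] [ 0.44554005 -0.22480618]
```

```bash
python3 - <<'E'
from h import *
t=shot("top");s=shot("scene");w=shot("wrist")
print("big top",tri(t,(352,254),s,(288,163)),"wrist", proj(w,[.42,-.14,.1]))
print("orange",tri(t,(393,203),s,(242,200)))
T=pose(read_state());
for p in ([.4505,-.2255,.071],[.45,-.2255,.2]): print(np.round(T[:3,:3].T@(np.array(p)-T[:3,3]),4))
a=tri(t,(352,254),s,(288,163))[0]; print(np.round(T[:3,:3].T@(a-[.4505,-.2255,.1]),4))
a=tri(t,(393,203),s,(242,200))[0]; print(np.round(T[:3,:3].T@(a-[.4505,-.2255,.1]),4))
E
```

```text
big top (array([ 0.40780833, -0.13223434,  0.11689718]), np.float64(0.0046191857758174975)) wrist (np.float64(388.048231090112), np.float64(192.99842669400107))
orange (array([ 0.54101709, -0.2520762 ,  0.08522313]), np.float64(0.002562745138786834))
[-0.0582 -0.0057  0.1736]
[-0.0577 -0.0058  0.0446]
[ 0.0628  0.0811 -0.0169]
[-0.0942 -0.0053  0.0148]
```

The big and orange pins are clear of the gripper's footprint. I'm moving over the pin and partway down, then I'll check.

```bash
python3 -m jog '[-0.030,-0.003,0.02,0,0,0,-0.028,-0.003,0.03,0,0,0,0,0,0.035,0,0,0,0,0,0.03,0,0,0,0,0,0,0,0,0,0,0,0,0,0,0]' 
python3 - <<'E'
from h import *
g=shot("wrist","w3")
print([proj(g,[.4505,-.2255,z]) for z in(.1,.056)])
E
```

```text
clock: 3.05
eef_pos: [0.4497, -0.2261, 0.1293]
ee_rot: [-0.001, 0.115, 0.993, 0.001]
contact_force: [-0.0, -0.2, 0.5]
gripper_width: 0.0596
[(np.float64(322.1277662819311), np.float64(225.9036579518182)), (np.float64(322.0162749557991), np.float64(206.26800835473085))]
```

View pics/w3.png

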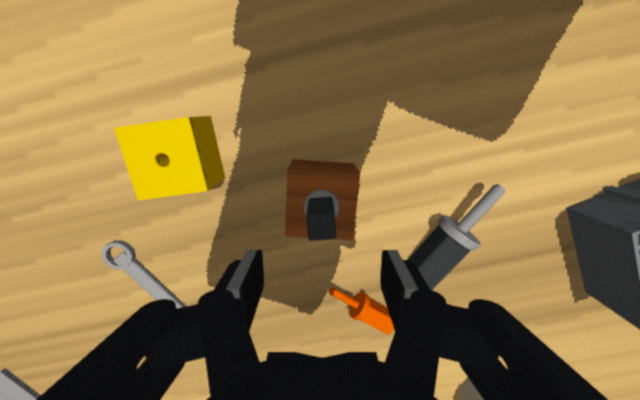

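```bash
python3 - <<'E'
from h import *
a=cv2.imread("pics/w3.png")[150:250,270:370]
cv2.imwrite("pics/c3.png",np.clip(cv2.resize(a,(600,600),interpolation=2)*2.2,0,255).astype(np.uint8))
E
```

```text
(no output)
```

View pics/c3.png

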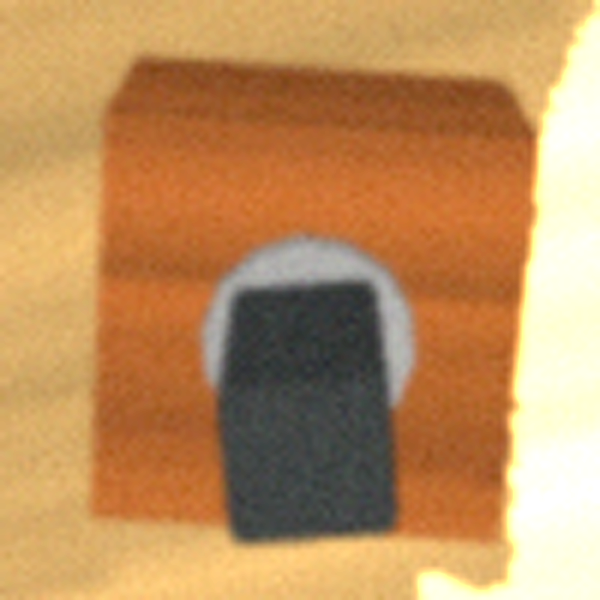

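The pin is centred between the jaws, with its top face at (321,226) as predicted. It is turned about 4° relative to the tool, so I'm adding a −4° turn and descending.

```bash
python3 -m jog '[0,0,0.015,0,0,-4,0,0,0.02,0,0,0,0,0,0.016,0,0,0,0,0,0.007,0,0,0,0,0,0,0,0,0,0,0,0,0,0,0]' && python3 -m jog '[0,0,0,0,0,0,0,0,0,0,0,0,0,0,0,0,0,0,0,0,0,0,0,0,0,0,0,0,0,0,0,0,0,0,0,0]' 1 60
```

```text
clock: 3.6
eef_pos: [0.4508, -0.2274, 0.0731]
ee_rot: [0.001, 0.08, 0.997, -0.0]
contact_force: [0.5, 0.1, 0.0]
gripper_width: 0.0597
clock: 4.1
eef_pos: [0.4505, -0.2272, 0.0725]
ee_rot: [0.001, 0.08, 0.997, -0.0]
contact_force: [-1.2, 1.5, 7.7]
gripper_width: 0.0172
```

```bash
python3 -m jog '[0,0,0,0,0,0,0,0,0,0,0,0]'; python3 -m jog '[0,0,-0.008,0,0,0,0,0,-0.01,0,0,0,0,0,0,0,0,0,0,0,0,0,0,0]'
```

```text
clock: 4.27
eef_pos: [0.4505, -0.2272, 0.0725]
ee_rot: [0.001, 0.08, 0.997, -0.0]
contact_force: [-0.9, 2.1, 8.5]
gripper_width: 0.0177
clock: 4.6
eef_pos: [0.4503, -0.2272, 0.0902]
ee_rot: [0.001, 0.08, 0.997, -0.0]
contact_force: [-0.7, 1.0, -3.3]
gripper_width: 0.0174
```

```bash
python3 -m jog '[0,0,-0.02,0,0,0,0,0,-0.03,0,0,0,0,0,-0.03,0,0,0,0,0,-0.02,0,0,0,0,0,0,0,0,0,0,0,0,0,0,0]'
python3 - <<'E'
from h import *
g=shot("wrist","w4");s=shot("scene")
T=pose(read_state());print(np.round(T[:3,:3],3))
for d in (.057,-.029,.0): print(d,proj(g,T[:3,:3]@[0,0,d]+T[:3,3]),proj(s,T[:3,:3]@[0,0,d]+T[:3,3]))
a=cv2.resize(s["color"][90:230,200:340,::-1],(560,560),interpolation=2);cv2.imwrite("pics/s4.png",a)
E
```

```text
clock: 5.1
eef_pos: [0.4501, -0.227, 0.1897]
ee_rot: [0.001, 0.08, 0.997, -0.0]
contact_force: [-0.1, 0.3, -2.8]
gripper_width: 0.0172
[[-0.987  0.16  -0.002]
 [ 0.16   0.987  0.001]
 [ 0.002  0.001 -1.   ]]
0.057 (np.float64(321.75414571029415), np.float64(209.74703154430614)) (np.float64(251.52483180713875), np.float64(166.81671147130893))
-0.029 (np.float64(321.52415121093554), np.float64(264.6135346781502)) (np.float64(248.00408973991355), np.float64(136.15825481231923))
0.0 (np.float64(321.6250834689294), np.float64(240.53556731385194)) (np.float64(249.22393556322848), np.float64(146.7806149826074))
```

View pics/w4.png

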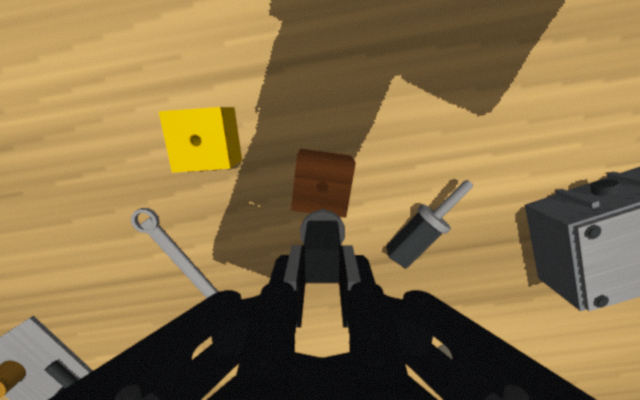

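View pics/s4.png

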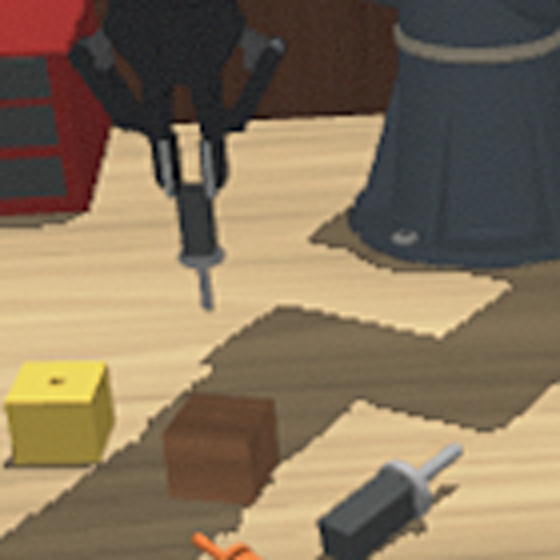

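The pin is held and vertical, with its tip in the scene view at (252,167), where a tip 57 mm ahead of the TCP should be. The unsupported big and orange look-alikes have toppled without my touching them: the orange one and the big one were already lying at the first wrist view at 1.9 s. I'm heading for the gearbox, high.

```bash
python3 -m jog '[-0.009,0.036,-0.002,0,0,0,-0.009,0.036,-0.002,0,0,0,-0.009,0.036,-0.002,0,0,0,-0.009,0.036,-0.002,0,0,0,-0.009,0.036,-0.002,0,0,0,-0.009,0.036,0,0,0,0,-0.009,0.036,0,0,0,0,-0.009,0.036,0,0,0,0,0,0,0,0,0,0,0,0,0,0,0,0]'
python3 - <<'E'
from h import *
g=shot("wrist","w5");np.save("w5T.npy",g["T"])
E
python3 -m jog '[-0.009,0.035,0,0,0,0,-0.009,0.035,0,0,0,0,0,0,0,0,0,0,0,0,0,0,0,0]'
python3 - <<'E'
from h import *
g=shot("wrist","w6");np.save("w6T.npy",g["T"])
E
```

```text
clock: 6.03
eef_pos: [0.5667, 0.0472, 0.1974]
ee_rot: [-0.002, 0.079, 0.997, -0.0]
contact_force: [0.1, -0.3, -2.4]
gripper_width: 0.0174
clock: 6.42
eef_pos: [0.5959, 0.1118, 0.1984]
ee_rot: [-0.001, 0.08, 0.997, -0.0]
contact_force: [-0.5, -0.4, -2.0]
gripper_width: 0.0174
```

View pics/w5.png

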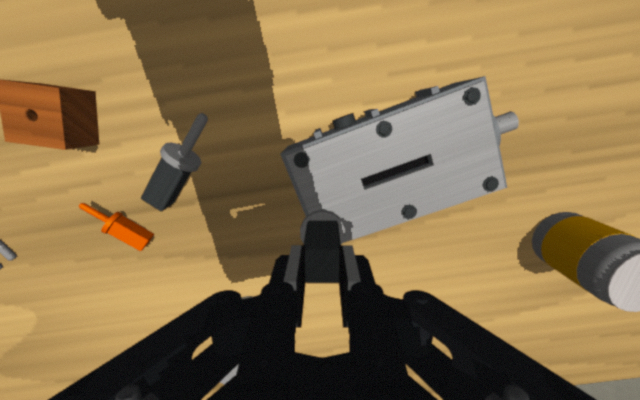

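View pics/w6.png

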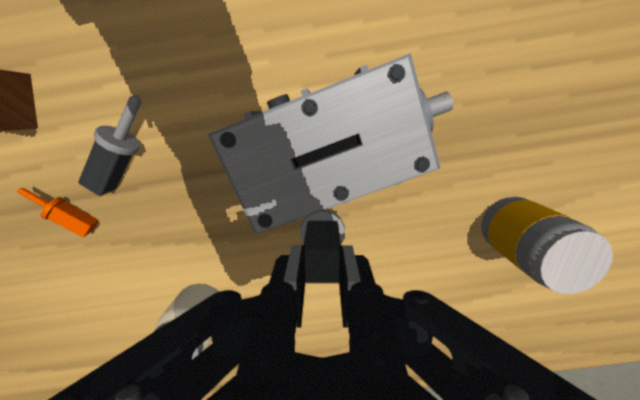

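The slot is clear in both views, centred at about (397,171) and (327,151).

```bash
cat > slot.py <<'E'
from h import *
g0=shot("wrist")
def rect(n,c):
    im=cv2.cvtColor(cv2.imread(f"pics/{n}.png"),6)
    m=(im<60).astype(np.uint8)
    k,l,st,ce=cv2.connectedComponentsWithStats(m)
    i=l[c[1],c[0]];ct=cv2.findContours((l==i).astype(np.uint8),0,1)[0][0]
    r=cv2.minAreaRect(ct);b=cv2.boxPoints(r);M=cv2.moments((l==i).astype(np.uint8),True)
    return (M["m10"]/M["m00"],M["m01"]/M["m00"]),r,b,st[i]
def G(n): g=dict(g0);g["T"]=np.load(n+"T.npy");return g
E
python3 - <<'E'
from slot import *
R5=rect("w5",(397,171));R6=rect("w6",(327,151))
a,b=G("w5"),G("w6")
for r in(R5,R6):print(r[0],r[1],r[3])
print("slot",tri(a,R5[0],b,R6[0]))
for g,r in((a,R5),(b,R6)):
    q=np.array([onz(g,*p,.075)[:2] for p in r[2]]);q=q[np.argsort(q[:,1])]
    lo,hi=q[:2].mean(0),q[2:].mean(0);d=hi-lo
    print(onz(g,*r[0],.075),np.degrees(np.arctan2(d[1],d[0])),np.linalg.norm(d),np.linalg.norm(q[0]-q[1]))
# cover bolts for height
for p,q in (((384,129),(310,107)),((409,211),(341,193)),((472,96),(397,73)),((302,159),(228,139)),((490,184),(422,164))):print(tri(a,p,b,q))
t=shot("top");q=[onz(t,u,v,.075)[:2] for u,v in((200+141/3.2,180+71/3.2),(200+220/3.2,180+54/3.2))];print(q,np.mean(q,0))
E
```

```text
(396.92814371257487, 170.84131736526948) ((396.67535400390625, 170.9969024658203), (9.651785850524902, 72.16649627685547), 70.55996704101562) [362 155  70  32 668]
(325.4556135770235, 151.51305483028722) ((325.73358154296875, 151.642333984375), (11.790136337280273, 72.53496551513672), 70.01689147949219) [291 134  70  36 766]
slot (array([0.55942547, 0.12171606, 0.07475032]), np.float64(0.0005240081277839261))
[0.55912186 0.12175953 0.075     ] 101.08482379555498 0.06766259777517868 0.009696629878195544
[0.5596346  0.12161353 0.075     ] 100.70047401457047 0.06831803463604658 0.011224007181679306
(array([0.51814935, 0.11386902, 0.07299857]), np.float64(0.0006710099620747879))
(array([0.60233992, 0.13046396, 0.07353705]), np.float64(0.00042518132482702184))
(array([0.5020795 , 0.19460013, 0.07312873]), np.float64(0.00022265849593606612))
(array([0.5335495 , 0.03397305, 0.07562133]), np.float64(0.0001404920912758843))
(array([0.58704558, 0.21155071, 0.07192702]), np.float64(0.0005705791073748978))
[array([0.55211674, 0.151614  ]), array([0.56540938, 0.0845047 ])] [0.55876306 0.11805935]
```

Slot: centre (0.5594, 0.1217, 0.0748), matching the stated 75 mm. Its long axis is at 100.8° and it measures about 68 × 11 mm. I'll turn −20° to align with it and hover over its −27 mm end.

```bash
python3 -m jog '[0,0,0,0,0,-7,0,0,0,0,0,-7,0,0,0,0,0,-6,0.017,-0.005,0.01,0,0,0,0.017,-0.005,0.02,0,0,0,0,0,0.018,0,0,0,0,0,0,0,0,0,0,0,0,0,0,0]'
cat > st.py <<'E'
from h import *
s=read_state();T=pose(s);a=np.radians(100.8);Y=np.array([np.cos(a),np.sin(a)]);X=np.array([Y[1],-Y[0]])
tip=(T[:3,:3]@[0,0,.057]+T[:3,3]);d=tip[:2]-[.5594,.1217]
print("t%.2f"%s["clock"],"tcp",np.round(s["eef_pos"],4),"tip slot x %.1f y %.1f z %.1f mm"%(d@X*1e3,d@Y*1e3,tip[2]*1e3),"F",np.round(s["contact_force"],1),"M",np.round(s["moment"],2),"w%.4f"%s["gripper_width"])
print("tool y deg %.2f"%np.degrees(np.arctan2(T[1,1],T[0,1])),"tilt",np.round(T[:2,2],4))
E
python3 st.py
python3 - <<'E'
from h import *
g=shot("wrist","w7");s=shot("scene");t=shot("top")
cv2.imwrite("pics/s7.png",np.hstack([cv2.resize(i["color"][v:v+100,u:u+100,::-1],(400,400),interpolation=2) for i,u,v in((s,340,130),(t,215,150))]))
T=pose(read_state())
print(proj(s,T[:3,:3]@[0,0,.057]+T[:3,3]))
E
```

```text
clock: 7.23
eef_pos: [0.5644, 0.0949, 0.1515]
ee_rot: [-0.001, -0.093, 0.996, -0.0]
contact_force: [0.8, 0.7, -2.7]
gripper_width: 0.0176
t7.23 tcp [0.5644 0.0949 0.1515] tip slot x -0.2 y -27.3 z 94.5 mm F [ 0.8  0.7 -2.7] M [ 0.03 -0.06 -0.01] w0.0176
tool y deg 100.70 tilt [-0.0011 -0.0002]
(np.float64(380.6506547537644), np.float64(192.0921848035539))
```

View pics/w7.png

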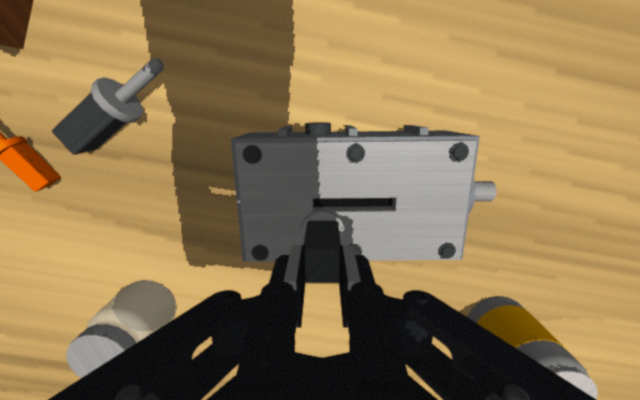

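View pics/s7.png

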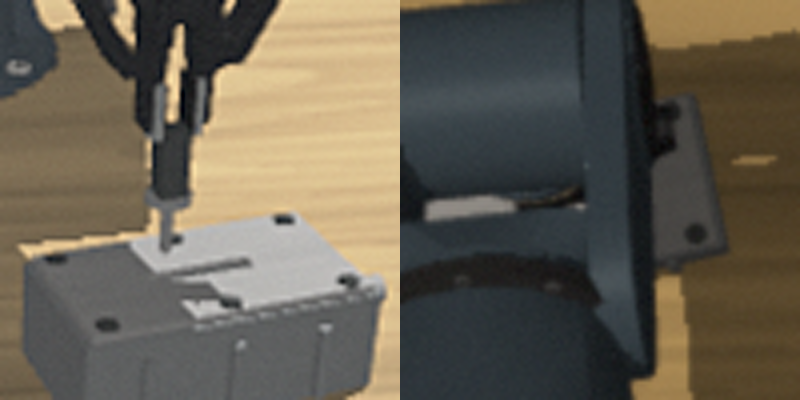

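The tip in the scene view is at (381,192), as predicted, above the slot's −y end. I'm lowering it into the slot.

```bash
python3 -m jog '[0,0,0.008,0,0,0,0,0,0.006,0,0,0,0,0,0.004,0,0,0,0,0,0.002,0,0,0,0,0,0,0,0,0]' && python3 st.py
```

```text
clock: 7.8
eef_pos: [0.5644, 0.0958, 0.1308]
ee_rot: [-0.001, -0.094, 0.996, 0.0]
contact_force: [0.5, -0.2, -2.4]
gripper_width: 0.0175
t7.80 tcp [0.5644 0.0958 0.1308] tip slot x -0.0 y -26.4 z 73.8 mm F [ 0.5 -0.2 -2.4] M [-0.02 -0.02  0.02] w0.0175
tool y deg 100.78 tilt [-0.0011 -0.0001]
```

```bash
python3 -m jog '[0,0,0.003,0,0,0,0,0,0.003,0,0,0,0,0,0.002,0,0,0,0,0,0,0,0,0]' && python3 st.py && python3 -m jog '[0,0,0.0015,0,0,0,0,0,0.0015,0,0,0,0,0,0,0,0,0]' && python3 st.py
```

```text
clock: 8.13
eef_pos: [0.5644, 0.0958, 0.123]
ee_rot: [-0.0, -0.094, 0.996, -0.0]
contact_force: [-1.1, -0.8, -1.9]
gripper_width: 0.0174
t8.13 tcp [0.5644 0.0958 0.123 ] tip slot x 0.0 y -26.4 z 66.0 mm F [-1.1 -0.8 -1.9] M [-0.02  0.05 -0.  ] w0.0174
tool y deg 100.78 tilt [-0.0007 -0.0001]
clock: 8.38
eef_pos: [0.5646, 0.0958, 0.1202]
ee_rot: [-0.0, -0.094, 0.996, 0.0]
contact_force: [0.3, 0.1, -1.7]
gripper_width: 0.0174
t8.38 tcp [0.5646 0.0958 0.1202] tip slot x 0.2 y -26.4 z 63.2 mm F [ 0.3  0.1 -1.7] M [0.01 0.05 0.02] w0.0174
tool y deg 100.77 tilt [-0.0003 -0.    ]
```

In the slot with no side force; feeling for the rail in fine steps.

```bash
python3 -m jog '[0,0,0.001,0,0,0,0,0,0.001,0,0,0,0,0,0,0,0,0]' >/dev/null&& python3 st.py && python3 -m jog '[0,0,0.0005,0,0,0,0,0,0.0005,0,0,0,0,0,0,0,0,0]'>/dev/null && python3 st.py
```

```text
t8.63 tcp [0.5648 0.0958 0.1185] tip slot x 0.4 y -26.4 z 61.5 mm F [ 0.2  0.9 -1.5] M [-0.02 -0.02 -0.04] w0.0175
tool y deg 100.78 tilt [0.0002 0.    ]
t8.88 tcp [0.5653 0.0958 0.1183] tip slot x 1.0 y -26.5 z 61.3 mm F [-0.3 -0.   5.3] M [-0.01  0.13 -0.02] w0.0175
tool y deg 100.78 tilt [0.0017 0.0001]
```

```bash
python3 -m jog '[0,0,0.0005,0,0,0,0,0,0,0,0,0]' >/dev/null&& python3 st.py
```

```text
t9.05 tcp [0.5656 0.0959 0.1181] tip slot x 1.4 y -26.5 z 61.1 mm F [-1.3  0.3  8. ] M [-0.01  0.2  -0.06] w0.0174
tool y deg 100.78 tilt [0.0024 0.0002]
```

Contact with the rail at TCP z 0.1183, about 8–10 N. I'm correcting the x drift, easing the load slightly, and feeling along +y.

```bash
python3 -m jog '[0.001,0.001,-0.0003,0,0,0,0,0.001,0,0,0,0,0,0,0,0,0,0]' >/dev/null&& python3 st.py
```

```text
t9.30 tcp [0.5642 0.0973 0.1182] tip slot x 0.3 y -24.9 z 61.2 mm F [ 0.  -2.8  5.2] M [-0.69 -0.15  0.01] w0.0172
tool y deg 100.80 tilt [ 0.0024 -0.0007]
```

```bash
python3 -m jog '[0,0.0015,0,0,0,0,0,0.0015,0,0,0,0,0,0,0,0,0,0]' >/dev/null&& python3 st.py
```

```text
t9.55 tcp [0.5637 0.1002 0.1182] tip slot x 0.3 y -22.0 z 61.2 mm F [-0.5 -3.3  6.4] M [-0.81 -0.14 -0.01] w0.0172
tool y deg 100.79 tilt [ 0.0025 -0.0008]
```

```bash
python3 -m jog '[0,0.0015,0,0,0,0,0,0.0015,0,0,0,0,0,0,0,0,0,0]' >/dev/null&& python3 st.py
```

```text
t9.80 tcp [0.5631 0.1031 0.1182] tip slot x 0.3 y -19.0 z 61.2 mm F [ 1.1 -3.2  5.4] M [-0.84 -0.17 -0.02] w0.0177
tool y deg 100.79 tilt [ 0.0025 -0.0008]
```

```bash
python3 -m jog '[0,0.001,0,0,0,0,0,0.001,0,0,0,0,0,0,0,0,0,0]' >/dev/null&& python3 st.py
```

```text
t10.05 tcp [0.5628 0.105  0.1182] tip slot x 0.3 y -17.1 z 61.2 mm F [ 0.6 -3.4  5.4] M [-0.93 -0.19 -0.01] w0.0172
tool y deg 100.80 tilt [ 0.0024 -0.0009]
```

```bash
python3 -m jog '[0,0.0015,0,0,0,0,0,0.0015,0,0,0,0,0,0,0,0,0,0]' >/dev/null&& python3 st.py
```

```text
t10.30 tcp [0.5622 0.108  0.1182] tip slot x 0.3 y -14.1 z 61.2 mm F [ 0.9 -3.8  5. ] M [-0.81 -0.22 -0.03] w0.0173
tool y deg 100.79 tilt [ 0.0025 -0.0008]
```

```bash
python3 -m jog '[0,0.001,0,0,0,0,0,0.001,0,0,0,0,0,0,0,0,0,0]' >/dev/null&& python3 st.py
```

```text
t10.55 tcp [0.5618 0.1099 0.1183] tip slot x 0.3 y -12.1 z 61.3 mm F [ 1.1 -3.7  5.5] M [-0.91 -0.14 -0.02] w0.0173
tool y deg 100.80 tilt [ 0.0025 -0.0009]
```

```bash
python3 -m jog '[0,0.0015,0,0,0,0,0,0.0015,0,0,0,0,0,0,0,0,0,0]' >/dev/null&& python3 st.py
```

```text
t10.80 tcp [0.5612 0.113  0.1182] tip slot x 0.3 y -9.0 z 61.2 mm F [ 0.1 -3.4  5.8] M [-0.86 -0.18 -0.06] w0.0172
tool y deg 100.80 tilt [ 0.0024 -0.0008]
```

```bash
python3 -m jog '[0,0.001,0,0,0,0,0,0.001,0,0,0,0,0,0,0,0,0,0]' >/dev/null&& python3 st.py
```

```text
t11.05 tcp [0.5609 0.1148 0.1182] tip slot x 0.3 y -7.1 z 61.2 mm F [ 0.8 -3.5  5.9] M [-0.88 -0.18 -0.  ] w0.0173
tool y deg 100.79 tilt [ 0.0024 -0.0009]
```

```bash
python3 -m jog '[0,0.0015,0,0,0,0,0,0.0015,0,0,0,0,0,0,0,0,0,0]' >/dev/null&& python3 st.py
```

```text
t11.30 tcp [0.5594 0.1184 0.1174] tip slot x -0.6 y -3.3 z 60.4 mm F [-0.7  0.5 -1.3] M [ 0.01 -0.    0.  ] w0.0172
tool y deg 100.77 tilt [0.0002 0.0002]
```

```bash
python3 -m jog '[0,0.001,0,0,0,0,0,0.001,0,0,0,0,0,0,0,0,0,0]' >/dev/null&& python3 st.py
```

```text
t11.55 tcp [0.5586 0.1205 0.1169] tip slot x -1.1 y -1.1 z 59.9 mm F [ 0.2 -0.2 -2.1] M [0.03 0.07 0.01] w0.0172
tool y deg 100.79 tilt [-0.0009  0.0001]
```

The tip dropped (z down 1.3 mm, force gone) between y −7 and −3 mm, so the socket centre lies at about −4 to 0. I'm centring on it, fixing x, and descending gently.

```bash
python3 -m jog '[-0.001,-0.001,0,0,0,0,0,0,0.001,0,0,0,0,0,0.001,0,0,0,0,0,0.001,0,0,0,0,0,0,0,0,0]' >/dev/null&& python3 st.py
```

```text
t11.97 tcp [0.56   0.1193 0.114 ] tip slot x 0.2 y -2.5 z 57.0 mm F [-0.3  0.  -2. ] M [-0.03  0.04 -0.01] w0.0172
tool y deg 100.77 tilt [-0.0004 -0.0001]
```

```bash
python3 -m jog '[0,0,0.001,0,0,0,0,0,0.001,0,0,0,0,0,0.001,0,0,0,0,0,0,0,0,0]' >/dev/null&& python3 st.py
```

```text
t12.30 tcp [0.56   0.1193 0.111 ] tip slot x 0.2 y -2.4 z 54.0 mm F [ 0.3  0.2 -2.4] M [ 0.05  0.02 -0.  ] w0.0173
tool y deg 100.77 tilt [-0.0004 -0.    ]
```

```bash
python3 -m jog '[0,0,0.0015,0,0,0,0,0,0.0015,0,0,0,0,0,0.0015,0,0,0,0,0,0.0015,0,0,0,0,0,0,0,0,0]' >/dev/null&& python3 st.py
```

```text
t12.72 tcp [0.56   0.1193 0.1049] tip slot x 0.1 y -2.4 z 47.9 mm F [-0.8 -0.3 -2.4] M [-0.05  0.01  0.02] w0.0172
tool y deg 100.78 tilt [-0.0005 -0.0001]
```

```bash
python3 -m jog '[0,0,0.0015,0,0,0,0,0,0.0015,0,0,0,0,0,0.0015,0,0,0,0,0,0.001,0,0,0,0,0,0,0,0,0]' >/dev/null&& python3 st.py
```

```text
t13.13 tcp [0.56   0.1193 0.0995] tip slot x 0.2 y -2.4 z 42.5 mm F [ 0.4  0.5 -2.7] M [-0.02  0.01 -0.03] w0.0177
tool y deg 100.77 tilt [-0.0004 -0.0001]
```

```bash
python3 -m jog '[0,0,0.001,0,0,0,0,0,0.0005,0,0,0,0,0,0,0,0,0]' >/dev/null&& python3 st.py
```

```text
t13.38 tcp [0.5602 0.1194 0.0982] tip slot x 0.3 y -2.4 z 41.2 mm F [-0.3  0.6 -2.4] M [ 0.    0.05 -0.02] w0.0170
tool y deg 100.77 tilt [-0.0001 -0.    ]
```

```bash
python3 -m jog '[0,0,0.0005,0,0,0,0,0,0.0005,0,0,0,0,0,0,0,0,0]' >/dev/null&& python3 st.py
```

```text
t13.63 tcp [0.5604 0.1195 0.0976] tip slot x 0.5 y -2.4 z 40.6 mm F [-1.   0.7  0.7] M [0.04 0.12 0.  ] w0.0173
tool y deg 100.78 tilt [0.0005 0.0001]
```

```bash
python3 -m jog '[0,0,0.0005,0,0,0,0,0,0,0,0,0]' >/dev/null&& python3 st.py
```

```text
t13.80 tcp [0.5605 0.1195 0.0975] tip slot x 0.7 y -2.4 z 40.5 mm F [-2.2  0.6  6.1] M [-0.02  0.47 -0.03] w0.0176
tool y deg 100.78 tilt [0.0009 0.0002]
```

```bash
python3 -m jog '[0,0,0.0005,0,0,0,0,0,0,0,0,0]' >/dev/null&& python3 st.py;python3 - <<'E'
from h import *
g=shot("wrist","w8");s=shot("scene")
cv2.imwrite("pics/s8.png",np.hstack([cv2.resize(i["color"][v:v+80,u:u+80,::-1],(400,400),interpolation=2) for i,u,v in((s,350,140),(g,280,180))]))
E
```

```text
t13.97 tcp [0.5607 0.1195 0.0975] tip slot x 0.9 y -2.4 z 40.5 mm F [-4.2 -0.1 11.4] M [0.01 0.67 0.02] w0.0170
tool y deg 100.78 tilt [0.0014 0.0003]
```

View pics/s8.png

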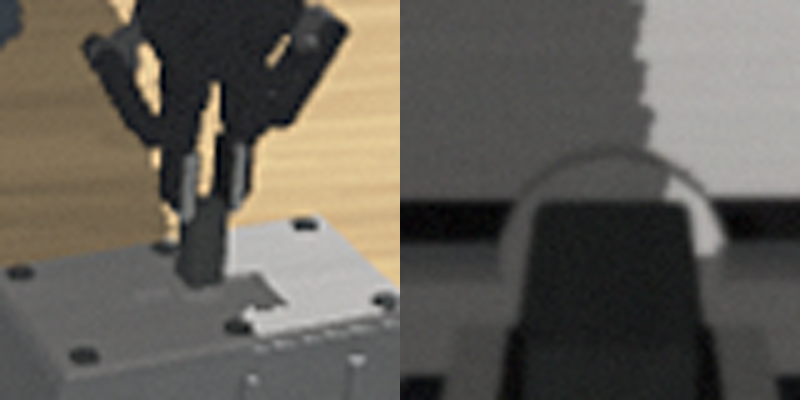

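The collar lies flat on the cover, with no further travel under about 12 N. I'm unloading, then releasing.

```bash
python3 -m jog '[0,0,-0.0006,0,0,0,0,0,-0.0004,0,0,0,0,0,0,0,0,0]' >/dev/null&& python3 st.py; python3 -m jog '[0,0,0,0,0,0,0,0,0,0,0,0,0,0,0,0,0,0,0,0,0,0,0,0]' 0.3 60 && python3 st.py
```

```text
t14.32 tcp [0.5603 0.1194 0.0975] tip slot x 0.5 y -2.4 z 40.5 mm F [-0.6  0.4  4.1] M [0.07 0.26 0.02] w0.0172
tool y deg 100.78 tilt [0.0005 0.0001]
clock: 14.65
eef_pos: [0.5601, 0.1193, 0.0971]
ee_rot: [-0.0, -0.094, 0.996, -0.0]
contact_force: [0.6, -0.3, -0.3]
gripper_width: 0.0596
t14.65 tcp [0.5601 0.1193 0.0971] tip slot x 0.3 y -2.5 z 40.1 mm F [ 0.6 -0.3 -0.3] M [0.06 0.03 0.01] w0.0596
tool y deg 100.77 tilt [-0.0002 -0.0001]
```

```bash
python3 -m jog '[0,0,-0.005,0,0,0,0,0,-0.015,0,0,0,0,0,-0.03,0,0,0,0,0,-0.03,0,0,0,-0.02,0,-0.03,0,0,0,-0.02,0,-0.02,0,0,0,0,0,0,0,0,0,0,0,0,0,0,0]' && python3 - <<'E'
from h import *
g=shot("wrist","w9");s=shot("scene","s9");np.save("w9T.npy",g["T"])
cv2.imwrite("pics/s9c.png",cv2.resize(s["color"][120:270,150:350,::-1],(800,600),interpolation=2))
cv2.imwrite("pics/s9d.png",cv2.resize(s["color"][150:250,330:450,::-1],(720,600),interpolation=2))
E
```

```text
clock: 15.32
eef_pos: [0.6001, 0.1269, 0.2281]
ee_rot: [0.001, -0.094, 0.996, 0.0]
contact_force: [-0.9, 0.4, -1.2]
gripper_width: 0.0596
```

View pics/w9.png

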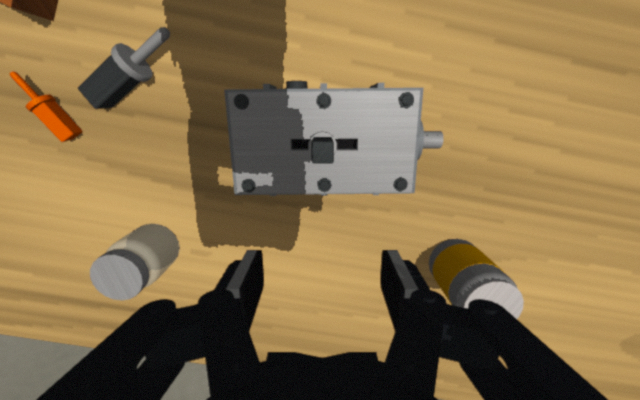

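View pics/s9.png

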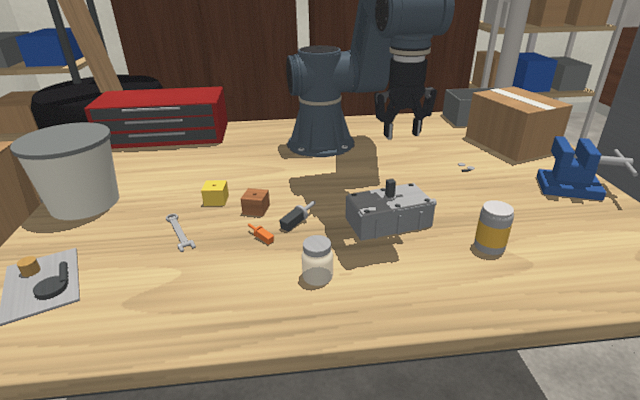

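View pics/s9d.png

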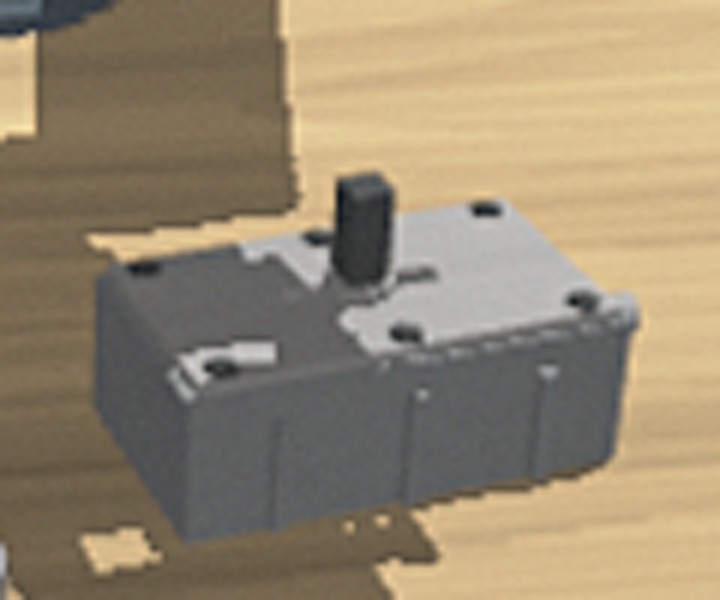

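The pin stands upright on the cover (wrist 322,150; scene 390,185). The jar, can and wrench have not moved. One last height check, then I hand in.

```bash
python3 - <<'E'
from h import *
g=shot("wrist");s=shot("scene");g["T"]=np.load("w9T.npy")
print(tri(g,(322.5,151),s,(390.8,180.6)))
a,b=cv2.imread("pics/scene0.png").astype(int),cv2.imread("pics/s9.png").astype(int)
d=abs(a-b).max(2)
for n,(u0,u1,v0,v1) in dict(jar=(298,336,232,290),can=(472,516,198,260),wrench=(162,200,210,255)).items(): print(n,(d[v0:v1,u0:u1]>40).sum())
print(read_state()["contact_force"],read_state()["clock"]); finish_job()
E
```

```text
(array([0.56073212, 0.12062443, 0.12397499]), np.float64(0.0005210695720285937))
jar 118
can 0
wrench 0
[ 0.14925332 -0.43563104 -0.12539983] 15.5167
the job is handed in; nothing more can be done
```

The locking pin is in the hidden socket, collar down on the cover plate, and released. I handed the job in at 15.5 s.

**How it went:** I took the smaller dark pin from the brown stand and put its tip into the slot at y ≈ −27 mm. I slid along the rail at about 8 N down. The tip dropped somewhere between y = −7 and −3 mm, so I centred it at y ≈ −2.4 mm. I pushed it home until it stopped against about 14 N, eased off and let go. The highest measured gearbox load was about 14 N, against the 30 N limit.

**Last checks:**
- **Height:** The pin's top measured 124 mm from two views, against the expected 125 mm. It stands upright.
- **Contact:** The gripper is well clear and touching nothing, with about 0 N on the wrist.
- **Bystanders:** The can and the wrench show no image change. In the jar's image region 118 pixels changed. The jar looks to be in the same place, and I put this down to shadows or a fallen look-alike seen near or through it, but did not measure the jar again.

**Did not match or looked odd:**
- **Grip width:** The gripper read about 17 mm on the 20 mm grip throughout.
- **Rail height:** I met the rail about 1.3 mm higher than assumed, consistent with the tip being 1.3 mm farther from the tool than I took it to be.
- **Look-alikes:** The unsupported larger dark pin and the orange pin toppled early on. They were already lying when I first looked from the wrist at 1.9 s, and nothing had touched them.

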